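Set the stirrer speed under the bottle

TASK

Two alike magnetic stirrers stand on the bench, each with a speed knob on its front deck. On the stirrer that carries the bottle, turn the speed knob until its white pointer line points at the black set-point tab on its scale, then let go. Leave the bottle standing where it is on its plate, and do not turn the knob of the other, empty stirrer.

Things in the scene. Friction and masses are not known exactly. Their poses are not given: they have to be found in the camera images.
- stir_grip (a point): speed knob of the bottle's stirrer: black bar 46 long, 14 wide, on a 48 diameter skirt; white line at its pointer end. Point: on the vertical axis, mid-bar, 86 above the worktop, 34 above the deck, 12 below the bar's top, 24 above the skirt's top. +x to the pointer end, z up. Turns half a turn; starts 23 to 83 deg anticlockwise (seen from above) of the tab; no spring, stays put, 0.04 N m.
- stir_mark (a point): set-point tab of the same stirrer: low black tab, 18 long radially, 8 wide, 5 high, on the silver dial plate (94 diameter, thin black ticks over its far half) round the knob, outside its skirt. Point: middle of the tab's top, 38 from the knob's axis; +x points outward from the axis through the tab, z up. Stiff, stays put; its angle differs from case to case.
- spare_pointer (a point): pointer end of the knob of the other, empty stirrer, built alike, standing left or right of the first: point on top of its bar, 22 from its axis, 98 above the worktop; +x is its pointer direction. To be left alone. Both stirrers are fixed grey boxes 260 x 150, deck 52 high, knob toward the robot.
- bottle: white screw-cap bottle, 70 diameter, 135 high, standing loose on the silver round plate (126 diameter, 62 above the worktop) of the stirrer to be set; the plate's centre lies 138 from the knob's axis, on the side away from the robot. Origin: centre of the bottle's underside, z up. To be left standing.

How it is judged:
At the end, for the whole second after the job is handed in: The pointer of the knob on the bottle's stirrer points at its tab within 12 degrees (0.21 rad), the bottle stands upright within 20 mm of where it stood, and the other stirrer's knob has not been turned (its pointer end within 6 mm, about 15 degrees, of its start) (angle between the x axis of stir_grip and the x axis of stir_mark, either way round below 0.21 rad and angle between bottle's own z axis and vertical below 0.1 rad and distance of bottle from where it was at the start of the episode below 0.02 m and distance of spare_pointer from where it was at the start of the episode below 0.006 m); the robot touches nothing.
It fails at once if the other stirrer's knob is turned (pointer end moved by more than 6 mm) (distance of spare_pointer from where it was at the start of the episode above 0.006 m).
It fails at once if the bottle is pushed more than 20 mm or tipped over (distance of bottle from where it was at the start of the episode above 0.02 m or angle between bottle's own z axis and vertical above 0.3 rad).
It also fails if it takes over 32 s, if anything falls off the work surface, if the arm or the gripper's body presses on something with over 40 N, if the wrist force passes 120 N, or if a joint passes its speed limit or range.

ROBOT

A 7-joint arm with a two-finger parallel gripper is mounted at the origin on the work surface; the furniture and walls round the work are solid. World frame = base frame: x ahead of the robot, y to its left, z up, the work surface at z = 0. Lengths are in m, angles in rad, forces in N, time in s.
With the tool pointing down it reaches from about 0.425 to 0.95 m from the base axis. Payload 16.7 kg.
Tool frame: the origin (TCP) lies on the centre line of the jaws, within the pads' length; the fingertips stand 22 mm ahead of it and the grasp point (between the pads) lies 3 mm ahead of it (manip.tip_extent is the z of the fingertips in the tool frame, in m); z points along the fingers, y is the line along which they close (so a half turn about z gives the same grasp; the last joint's range is limited). The gripper opens to 94 mm and grips with 3 to 60 N. Pads are 16 mm wide; open, the fingers measure 119 mm over their backs; the gripper's body (75 mm by 177 mm) begins 78 mm behind the grasp point.
Start: joints at [-1.49, 0.426, 0.074, 1.606, -0.034, 1.111, -0.067], TCP at [0.154, 0.657, 0.227] pointing down, gripper open.
Joint ranges: [-2.85, 2.85], [-0.5, 2.14], [-1.23, 1.37], [0.21, 2.46], [-1.02, 4.16], [0.16, 2.05], [-2.73, 2.73]. Speed limits (rad/s): [1.89, 1.89, 2.39, 2.39, 3.01, 3.01, 3.01].

INTERFACE

Orientations are given as a unit quaternion [x, y, z, w].
In Python, from bench import manip, imaging, workorder gives the robot as it stands.
- The arm moves only by the tool drive_tool, never from a script. Its arguments are lists of equal length, an entry for each row: "xyz": the shift along the tool's x, y, z in m, a list of three; "spin": the turn about the tool's z in rad. In form: {"xyz": [[dx, dy, dz], ...], "spin": [spin, ...]}. A call has 1 to 5 rows; each row is the pose to reach, as a shift and turn from the pose commanded when the call began, along the tool's axes at that moment; what a row does not reach only later rows make up. A row lasts 1/10 s, in which the tool goes at most 50 mm and 8.59 degrees, less where a joint would pass 70% of its speed; a pose out of reach is approached as far as the arm can. A call with a gripper value outside its range is refused whole. "grip" is the closure, from 0 (fully open) to 1 (shut), set as the call begins (left out, the last holds). The fingers move at their own pace and stop on an object; "squeeze" is the grip in N (left out, the last holds). Time passes only in rows, so rows that repeat a pose let the fingers close. It gives the time, the measured TCP pose, the force, the opening and the grip force at its end, in the units of the state.
- manip.get_obs(): the state, without advancing time (a new reading comes with each control period).
- imaging.read_camera(name): name is "scene" or "top" or "wrist"; returns a dict with "image" (400x640x3 uint8, blue, green, red), "K" (3x3 intrinsics, pixels), "rvec" (rotation vector, rad) and "tvec" (3), from world to camera coordinates, as OpenCV has them. Camera axes: x right, y down, z forward; pixel columns grow to the right and rows downward; lengths in m; the calibration is good to about 2 mm. A picture is of the moment at which its call begins. There is no depth.
- workorder.finish_job(): hands the job in; it is judged then, once.
Trained networks look in a picture, given as the dict that the camera call returned (one of the last four; its "shot" number tells which), for a name from the list of things; names that differ only in an ending like _2 or _b are one class to them, and where a whole thing is asked for, a point or a joint stands for the part that bears it (a point fixed in the world has none). Each returns a list of dicts, best first, with "confidence" (0 to 1); they miss things now and then, are a little off and sometimes report something else, mostly with a low value. They report only what shows in the picture. A call takes as long as a camera call.
- imaging.regions_of(picture, target): "mask" (400x640 bool, what is visible of it) and "bbox" ([left, top, width, height] in pixels, round what is visible of it).
- imaging.spot_point(picture, target): "position" ([column, row] in pixels: a listed point, or the origin of a listed thing).
The state is a dict: "time": time; "joint_pos": joint angles; "joint_velocities": joint speeds; "joint_efforts": joint torques, N m; "position": TCP position; "ee_rot": TCP orientation; "wrist_force": force on the tool from outside, world axes, zero at the start; "wrist_torque": the same for the moment, N m; "gripper_width": finger opening in m; "grip_force": force on a finger pad.
Only numpy, scipy, OpenCV 4.12 (cv2) and the standard library are available. Lean on these libraries where they do the work, as an engineer would, in place of code of your own. Each camera call takes 0.05 s, during which the arm holds its last target. There are 200 camera calls.

## Working session

There is one attempt and no reset: what is moved stays moved. The work goes in short steps, Python scripts to look and compute and a tool call to move; the robot and the scene stay as the last step left them, time stands still between calls to the robot, and variables do not carry over. Pictures are saved under pics/ and viewed, at most 10 in all, crops included, and the job is handed in when it is done.

Besides the shell and the picture viewer there is one more tool, called after ">>>" by a JSON object that holds its "op" and its "data". drive_tool: Moves the arm, as the interface text tells. Its arguments: {"type":"object","properties":{"xyz":{"type":"array"},"spin":{"type":"array"},"grip":{"type":"number"},"squeeze":{"type":"number"}},"required":["xyz","spin"]}

```bash
mkdir -p pics
cat > h.py <<'E'
import numpy as np, cv2
from bench import manip, imaging, workorder
def ray(p,px):
    R=cv2.Rodrigues(np.array(p["rvec"],float))[0]; t=np.array(p["tvec"],float).ravel()
    d=R.T@np.linalg.inv(np.array(p["K"]))@np.array([px[0],px[1],1.0]); return -R.T@t,d
def onz(p,px,z):
    o,d=ray(p,px); return o+d*(z-o[2])/d[2]
Z=dict(stir_grip=.086,stir_mark=.057,spare_pointer=.098,bottle=.062)
E
python3 - <<'E'
from h import *
ims=[]
for n in("top","scene","wrist"):
    p=imaging.read_camera(n); cv2.imwrite(f"pics/{n}0.png",p["image"])
    for t in Z:
        for r in imaging.spot_point(p,t)[:3]:
            print(n,t,np.round(r["position"],1),round(r["confidence"],2),onz(p,r["position"],Z[t]).round(4))
o=manip.get_obs();print(o["position"],o["ee_rot"],o["time"],manip.tip_extent)
E
```

```text
top stir_grip [407.9 226.4] 0.75 [ 0.5485 -0.168   0.086 ]
top stir_mark [397.2 210.4] 0.44 [ 0.5872 -0.1495  0.057 ]
top spare_pointer [264.5 212. ] 0.75 [0.572  0.1496 0.098 ]
top bottle [395.6 167.8] 0.61 [ 0.6863 -0.1451  0.062 ]
scene stir_grip [387.3 263. ] 0.63 [ 0.55   -0.1683  0.086 ]
scene spare_pointer [262.7 193.5] 0.68 [0.5751 0.1469 0.098 ]
scene bottle [403.  219.5] 0.78 [ 0.6887 -0.1461  0.062 ]
[0.15378508 0.65722944 0.22748468] [ 1.14687301e-01  9.93401642e-01  1.03147942e-05 -8.15988261e-06] 0.75 0.022
```

View pics/top0.png

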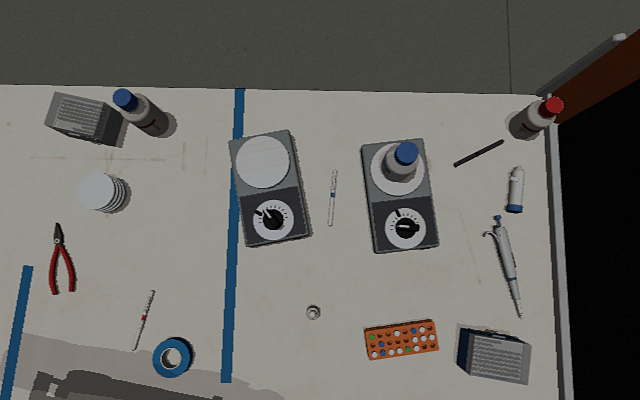

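View pics/scene0.png

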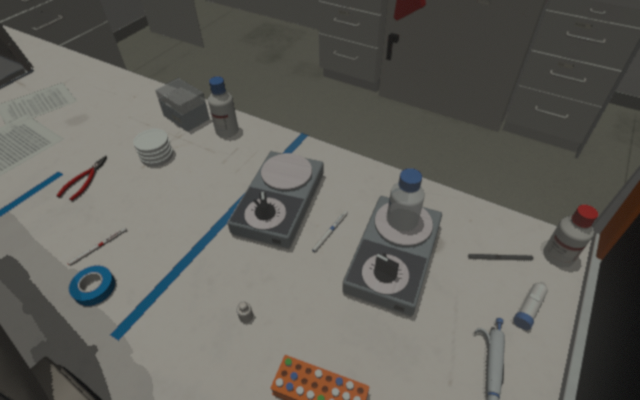

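The top view shows the bottle's stirrer on the right, with its knob near (405,228) and tab near (398,211). The spare is on the left, with its knob near (271,219). I'll zoom in on the knob to read the pointer.

Run:
```python
import cv2,numpy as np
a=cv2.imread("pics/top0.png")[200:256,375:440];b=cv2.imread("pics/scene0.png")[240:300,350:420]
f=lambda i:cv2.resize(i,(400,400*i.shape[0]//i.shape[1]),interpolation=cv2.INTER_CUBIC)[:340]
cv2.imwrite("pics/c0.png",np.hstack([f(a),f(b)]))
```

```text
(no output)
```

View pics/c0.png

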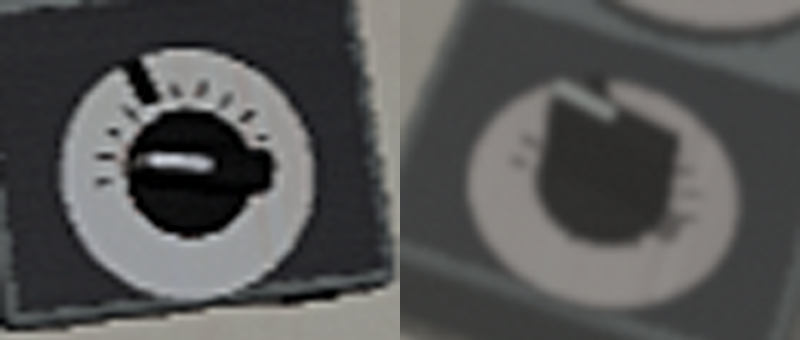

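```bash
cat >> h.py <<'E'
from scipy.spatial.transform import Rotation as Ro
def plan(x,y,z,yaw):
    o=manip.get_obs(); R=Ro.from_quat(o["ee_rot"]).as_matrix(); p=np.array(o["position"])
    cur=np.degrees(np.arctan2(R[1,1],R[0,1]))
    d=(cur-yaw+90)%180-90
    print("t",round(o["time"],2),"pos",p.round(4),"yaw",cur.round(1),"d",(R.T@(np.array([x,y,z])-p)).round(4),"spin",np.radians(d).round(3), "F",np.round(o["wrist_force"],1),"w",round(o["gripper_width"],4))
E
python3 - <<'E'
from h import *
p=imaging.read_camera("top")
a=lambda v:np.degrees(np.arctan2(v[1],v[0])).round(1)
e=[onz(p,q,.098) for q in((398.6,226),(409.1,226.5),(419.2,228))]
print(np.round(e,4),a(e[0]-e[1]),a(e[0]-e[2]))
m=[onz(p,q,.057) for q in((395.8,210.3),(399.7,216.7))]; print(np.round(m,4),a(m[0]-m[1]))
c=onz(p,(375+187/6.15,200+172/6.15),.053);print("dial",c)
plan(.40,.47,.26,35)
E
```

```text
[[ 0.5479 -0.1453  0.098 ]
 [ 0.5474 -0.1682  0.098 ]
 [ 0.5446 -0.1902  0.098 ]] 88.6 85.8
[[ 0.5874 -0.1463  0.057 ]
 [ 0.5727 -0.1552  0.057 ]] 31.4
dial [ 0.54743613 -0.16899487  0.053     ]
t 0.8 pos [0.1538 0.6572 0.2275] yaw 76.8 d [-0.2824 -0.1262 -0.0325] spin 0.73 F [-0.  -0.2  0.2] w 0.094
```

>>> {"op": "drive_tool", "data": {"xyz": [[-0.045,-0.02,-0.02],[-0.09,-0.04,-0.03],[-0.135,-0.06,-0.03],[-0.18,-0.08,-0.03],[-0.225,-0.1,-0.03]], "spin": [0.13,0.26,0.39,0.52,0.65], "grip": 0.5}}

```text
time: 1.3
position: [0.3506, 0.5078, 0.2579]
ee_rot: [0.428, 0.904, 0.0, -0.0]
wrist_force: [1.4, 0.2, -0.1]
gripper_width: 0.0574
grip_force: 0.0
```

```bash
python3 -c "
from h import *
plan(.5,.29,.26,20)"
```

```text
t 1.3 pos [0.3506 0.5078 0.2579] yaw 39.3 d [-0.2632 -0.0223 -0.0023] spin 0.337 F [ 1.4  0.2 -0.1] w 0.0574
```

>>> {"op": "drive_tool", "data": {"xyz": [[-0.045,-0.005,0],[-0.09,-0.01,0],[-0.135,-0.015,0],[-0.18,-0.02,0],[-0.225,-0.02,0]], "spin": [0.1,0.2,0.3,0.4,0.5]}}

```text
time: 1.8
position: [0.4778, 0.3213, 0.2578]
ee_rot: [0.638, 0.77, 0.0, -0.0]
wrist_force: [0.8, 0.8, -0.3]
gripper_width: 0.047
grip_force: 0.0
```

```bash
python3 -c "
from h import *
plan(.51,.08,.26,0)"
```

```text
t 1.8 pos [0.4778 0.3213 0.2578] yaw 10.7 d [-0.243  -0.0132 -0.0023] spin 0.187 F [ 0.8  0.8 -0.3] w 0.047
```

>>> {"op": "drive_tool", "data": {"xyz": [[-0.045,0,0],[-0.09,0,0],[-0.135,0,0],[-0.18,0,0],[-0.225,0,0]], "spin": [0.05,0.1,0.15,0.2,0.23]}}

```text
time: 2.3
position: [0.52, 0.1004, 0.2577]
ee_rot: [0.721, 0.692, 0.0, -0.0]
wrist_force: [1.0, 0.1, -0.3]
gripper_width: 0.0471
grip_force: 0.0
```

```bash
python3 -c "
from h import *
plan(.5475,-.168,.23,-3)"
```

```text
t 2.3 pos [0.52   0.1004 0.2577] yaw -2.3 d [-0.2671  0.0385  0.0276] spin 0.011 F [ 1.   0.1 -0.3] w 0.0471
```

>>> {"op": "drive_tool", "data": {"xyz": [[-0.045,0.01,0],[-0.09,0.02,0],[-0.135,0.03,0],[-0.18,0.035,0],[-0.225,0.038,0]], "spin": [0,0,0,0,0]}}

```text
time: 2.8
position: [0.5492, -0.1259, 0.2577]
ee_rot: [0.721, 0.693, 0.0, 0.0]
wrist_force: [0.5, -0.1, -0.4]
gripper_width: 0.0471
grip_force: 0.0
```

>>> {"op": "drive_tool", "data": {"xyz": [[-0.042,0,0.02],[-0.042,0,0.02],[-0.042,0,0.02]], "spin": [0,0,0]}}

```text
time: 3.1
position: [0.547, -0.1671, 0.2372]
ee_rot: [0.722, 0.692, -0.0, -0.0]
wrist_force: [1.0, 0.8, 0.1]
gripper_width: 0.0469
grip_force: 0.0
```

Run:
```python
from h import *
plan(.5475,-.168,.093,-3)
p=imaging.read_camera("wrist"); cv2.imwrite("pics/w1.png",p["image"])
for t in Z:
    for r in imaging.spot_point(p,t)[:2]: print(t,np.round(r["position"],1),round(r["confidence"],2),onz(p,r["position"],Z[t]).round(4))
```

```text
t 3.1 pos [ 0.547  -0.1671  0.2372] yaw -2.4 d [-0.0008  0.0006  0.1442] spin 0.011 F [1.  0.8 0.1] w 0.0469
stir_grip [323.5 189. ] 0.58 [ 0.5471 -0.166   0.086 ]
stir_mark [352.3 171.5] 0.45 [ 0.5794 -0.1546  0.057 ]
spare_pointer [351.9 170.3] 0.15 [ 0.5756 -0.1455  0.098 ]
bottle [452.3 156. ] 0.68 [ 0.6866 -0.1412  0.062 ]
bottle [354.  171.2] 0.26 [ 0.5809 -0.1534  0.062 ]
```

View pics/w1.png

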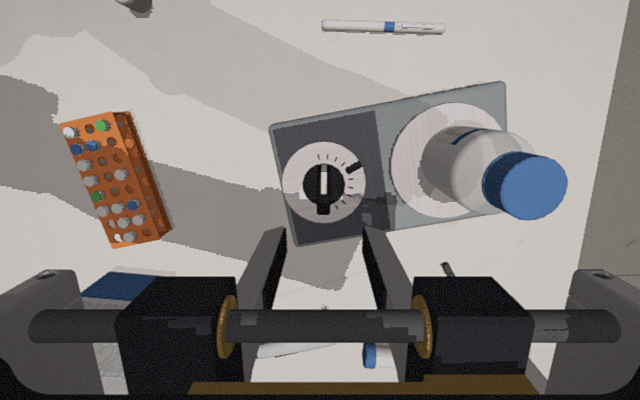

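The wrist view shows the pointer line at (323,165)-(323,193), about 90° in world. The tab is at (353,168) against a dial centre of (325,182), about 27°. So the knob needs about 62° clockwise. I'll go down on the bar.

>>> {"op": "drive_tool", "data": {"xyz": [[-0.001,0,0.04],[-0.001,0,0.08],[-0.001,0,0.11],[-0.001,0,0.13],[-0.001,0,0.144]], "spin": [-0.02,-0.03,-0.03,-0.03,-0.03]}}

```text
time: 3.85
position: [0.5473, -0.1661, 0.0922]
ee_rot: [0.71, 0.704, -0.0, -0.0]
wrist_force: [-0.3, 0.5, 0.5]
gripper_width: 0.0478
grip_force: 0.0
```

>>> {"op": "drive_tool", "data": {"xyz": [[0,0,0],[0,0,0],[0,0,0],[0,0,0],[0,0,0]], "spin": [0,0,0,0,0], "grip": 1.0, "squeeze": 15}}

```text
time: 4.35
position: [0.5464, -0.1673, 0.0941]
ee_rot: [0.71, 0.704, -0.0, -0.001]
wrist_force: [-7.9, 1.2, 10.4]
gripper_width: 0.0135
grip_force: 15.0
```

>>> {"op": "drive_tool", "data": {"xyz": [[0,0,0],[0,0,0],[0,0,0],[0,0,0],[0,0,0]], "spin": [0.1,0.22,0.34,0.46,0.58]}}

```text
time: 4.85
position: [0.5469, -0.1674, 0.0942]
ee_rot: [0.883, 0.469, -0.0, -0.0]
wrist_force: [-6.5, -1.5, 5.2]
gripper_width: 0.0139
grip_force: 15.0
```

>>> {"op": "drive_tool", "data": {"xyz": [[0,0,0],[0,0,0],[0,0,0],[0,0,0],[0,0,0]], "spin": [0.12,0.24,0.36,0.48,0.5]}}

```text
time: 5.35
position: [0.5473, -0.1678, 0.0941]
ee_rot: [0.972, 0.236, -0.0, 0.0]
wrist_force: [-4.6, -3.9, 6.4]
gripper_width: 0.0142
grip_force: 15.0
```

>>> {"op": "drive_tool", "data": {"xyz": [[0,0,0],[0,0,0],[0,0,0]], "spin": [0,0,0]}}

```text
time: 5.65
position: [0.5473, -0.1678, 0.0942]
ee_rot: [0.971, 0.238, 0.0, 0.0]
wrist_force: [-4.9, -3.3, 5.6]
gripper_width: 0.0138
grip_force: 15.0
```

>>> {"op": "drive_tool", "data": {"xyz": [[0,0,0],[0,0,0],[0,0,0]], "spin": [0,0,0], "grip": 0.6}}

```text
time: 5.95
position: [0.5477, -0.1669, 0.0936]
ee_rot: [0.971, 0.239, 0.0, -0.0]
wrist_force: [0.1, 0.4, -0.5]
gripper_width: 0.0347
grip_force: 0.0
```

>>> {"op": "drive_tool", "data": {"xyz": [[0,0,-0.02],[0,0,-0.06],[0,0,-0.1],[0,0,-0.14],[0,0,-0.14]], "spin": [0,0,0,0,0]}}

```text
time: 6.45
position: [0.5493, -0.1681, 0.2379]
ee_rot: [0.971, 0.238, 0.003, 0.001]
wrist_force: [0.3, -0.4, -0.4]
gripper_width: 0.0375
grip_force: 0.0
```

Run:
```python
from h import *
plan(.5475,-.168,.093,-65)
for n in("wrist","top"):
    p=imaging.read_camera(n); cv2.imwrite(f"pics/{n}2.png",p["image"])
    for t in Z:
        for r in imaging.spot_point(p,t)[:2]: print(n,t,np.round(r["position"],1),round(r["confidence"],2),onz(p,r["position"],Z[t]).round(4))
```

```text
t 6.45 pos [ 0.5493 -0.1681  0.2379] yaw -62.4 d [-0.0023 -0.0013  0.1449] spin 0.045 F [ 0.3 -0.4 -0.4] w 0.0375
wrist stir_grip [321.  189.4] 0.73 [ 0.5494 -0.1648  0.086 ]
wrist stir_mark [322.1 153.9] 0.46 [ 0.5789 -0.1506  0.057 ]
wrist bottle [367.5  52.2] 0.67 [ 0.6897 -0.1437  0.062 ]
top stir_mark [263.2 212.5] 0.71 [0.5753 0.1592 0.057 ]
top spare_pointer [263.6 209.9] 0.77 [0.5766 0.1518 0.098 ]
top spare_pointer [391.7 165.3] 0.59 [ 0.6835 -0.1302  0.098 ]
top bottle [393.9 167. ] 0.76 [ 0.6881 -0.1412  0.062 ]
```

View pics/wrist2.png

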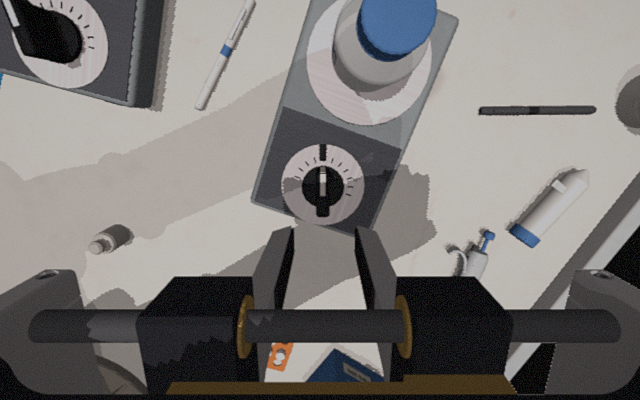

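The wrist view shows the white line at (322,168)-(322,195) and the tab at (322,152). They line up along the same column, so the pointer is on the tab. The bottle is upright and hasn't moved, and the gripper is clear.

```bash
python3 -c "
from bench import workorder
print(workorder.finish_job())"
```

```text
the job is handed in; nothing more can be done
None
```

I turned the bottle stirrer's knob about 62° clockwise, and the last wrist picture shows its white line on the set-point tab; the bottle is still standing in place, the arm never went near the spare knob, and the job is handed in (no verdict was returned).

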